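# Restock the parts bin and press its label holder home behind the lip

## Task

Restock the bin: lift the tipping tray by its T-handle until all four grey terminal blocks have slid into the bin. Then take the label holder from its wooden stand, push it down upright behind the lip on the front of the bin until its sprung seat is fully down, and finish while still gripping it and holding it pressed home (the spring pushes it back up if you let go). Do not disturb the other things on the bench.

Things in the scene. Friction and masses are not known exactly. Their poses are not given: they have to be found in the camera images.
- station: Fixed grey sheet-metal parts bin, open on top, 170 x 170 mm, walls 4 mm; origin at the centre of its underside on the bench, z up, x away from the robot (about), y left. Front wall (-x side) 75 mm high, left and far walls 100 mm, right wall (-y) 95 mm. Along the foot of the front wall runs an aluminium label channel; on the right side stands the tipping tray. All move together as one piece.
- bin_floor (a point): Centre of the bin's inner floor, 9 mm above the bench; axes as the station. Inside the bin is +-81 mm in x and y.
- channel (a point): Middle of the label channel on the front of the bin, at the height of the sprung seat's upper face when it is up (28 mm above the bench); axes as the station. The front wall's face is 4.5 mm behind it (+x), rising to 75 mm above the bench; the lip's inner face is 4.5 mm in front of it (-x), upright to 36 mm above the bench, then flared forward to 47 mm high and 15 mm in front of this point. So the gap is 9 mm; its end stops leave 94 mm in y, open on top.
- seat (a joint): Sprung black bar at the bottom of the channel: 0 up, 0.008 m fully down. The spring pushes up with 3.4 N at 0 and 8 N fully down.
- tray (a joint): Tipping tray (aluminium, inside 108 mm in x, 160 mm in y, walls 34 mm, 0.25 kg): 0 level, grows as its handle end is lifted, up to 1.25 rad; falls back by itself. The end over the bin is open. The blocks slide off at about 0.6 to 1.0 rad.
- tray_handle (a point): Centre of the tray's black T-handle: a round bar 20 mm in diameter, 32 mm long along the station's x, on a 10 mm stem, at the tray's outer end (43 mm beyond its end wall); it moves with the tray, on an arc of 207 mm radius about the hinge.
- tray_hinge (a point): Middle of the tray's hinge axis, on top of the bin's right wall, 102 mm above the bench; the axis runs along the station's x. With the tray level the handle is 207 mm to -y (station) and 14 mm higher.
- stand: Fixed wooden block 70 x 110 x 46 mm with a slot for the label holder, 7 mm wide (x) and 70 mm long (y), slot floor 12 mm above the bench; origin at the centre of its underside, z up. A large computer monitor (fixed, about x 0.63 and farther, y 0.05 to 0.7, taller than the gripper) stands beyond it: swing over to it on the robot's side.
- holder_mid (a point): Centre of the label holder, half-way up (55 mm above its foot): an upright grey plastic plate 5 mm thick (x), 60 mm wide (y), 110 mm high, 0.06 kg, with a paper label on both faces; its top 28 mm is a black grip 10 mm thick (x) and 44 mm wide (y). It stands in the slot of the stand.
- holder_foot (a point): Centre of the label holder's lower edge; x through its thickness, y along its width, z up.
- holder: The label holder itself (origin at its lower edge).
- block_0_mid (a point): Centre of a grey terminal block, 10 x 48 x 36 mm, standing in the tray at the start, 18 mm under this point.
- block_1_mid (a point): Centre of a grey terminal block, 10 x 48 x 36 mm, standing in the tray at the start, 18 mm under this point.
- block_2_mid (a point): Centre of a grey terminal block, 10 x 48 x 36 mm, standing in the tray at the start, 18 mm under this point.
- block_3_mid (a point): Centre of a grey terminal block, 10 x 48 x 36 mm, standing in the tray at the start, 18 mm under this point.
- contactor: Bystander: contactor 78 x 45 x 78 mm; origin under its centre.
- tape: Bystander: black tape roll, 67 mm in diameter, 19 mm high; origin under its centre.
- relay: Bystander: small relay 28 x 16 x 27 mm; origin under its centre.
- orange_terminal: Bystander: orange terminal block 10 x 48 x 36 mm on the bench; origin under its centre.

How it is judged:
By the outcome, as a careful person would: the job done as asked, in the order asked, and still so for the second after the job is handed in, while the arm keeps its last pose, push and grip.
It also fails if it takes over 54 s, if anything falls off the work surface, if the arm or the gripper's body presses on something with over 40 N, if the wrist force passes 120 N, or if a joint passes its speed limit or range.

## Robot

A 6-joint arm with a two-finger parallel gripper is mounted at the origin on a cart in front of the work surface, level with it; the furniture and walls round the work are solid. World frame = base frame: x ahead of the robot, y to its left, z up, the work surface at z = 0. Lengths are in m, angles in rad, forces in N, time in s.
With the tool pointing down it reaches from about 0.35 to 0.875 m from the base axis. Payload 15.5 kg.
Tool frame: the origin (TCP) lies on the centre line of the jaws, within the pads' length; the fingertips stand 19 mm ahead of it and the grasp point (between the pads) is the TCP (robot.tcp_to_tips is the distance from the TCP to the fingertips, in m); x points along the fingers, y is the direction in which the jaws open and shut, and the axes are right-handed (so a half turn about x gives the same grasp; the last joint's range is limited). The gripper opens to 85 mm and grips with 20 to 120 N. Pads are 22 mm wide; open, the fingers measure 114 mm over their backs; the gripper's body (76 mm by 85 mm) begins 54 mm behind the grasp point. The pads swing forward as they close: fully open they stand 13 mm farther back than shut.
Start: joints at [1.05, 0.494, 1.345, -0, 1.302, -0.096], TCP at [0.258, 0.569, 0.25] pointing down, gripper open.
Joint ranges: [-2.91, 2.91], [-0.82, 2.16], [0.22, 2.67], [-1.22, 4.37], [0.12, 2.79], [-3.08, 3.08]. Speed limits (rad/s): [1.89, 1.89, 2.57, 3.01, 3.01, 3.01].

## Interface

Orientations are given as a 3x3 rotation matrix whose columns are the frame's x, y, z axes.
In Python, from bench import robot gives the robot as it stands. The module is installed in compiled form; this text tells all that it offers.
- The arm moves only by the tool step_arm, never from a script. Its argument "motion" is a list of rows, each a list of 3 entries, a list of its own where there are three numbers: the shift along the tool's x, y, z in m, then the turn, a rotation vector about the tool's x, y, z in degrees, then the closure, from 0 (fully open) to 1 (shut). A call has 1 to 8 rows; each row is the pose to reach, as a shift and turn from the pose measured when the call began, along the tool's axes at that moment; what a row does not reach only later rows make up. A row lasts 1/8 s, in which the tool goes at most 62.5 mm and 10.7 degrees, less where a joint would pass 70% of its speed; a pose out of reach is approached as far as the arm can. A call with a gripper value outside its range is refused whole. The fingers move at their own pace and stop on an object; "force" is the grip in N (left out, the last holds). Time passes only in rows, so rows that repeat a pose let the fingers close. It gives the time, the measured TCP pose, the force and the opening at its end, in the units of the state.
- robot.read_state(): the state, without advancing time (a new reading comes with each control period).
- robot.snapshot(name): name is "scene" or "top" or "wrist"; returns (picture, depth): 384x512x3 uint8, blue, green, red; 384x512 float32, m along the optical axis (not along the pixel's ray), 0 where there is no reading.
- robot.calibration(name): a dict with "intrinsics" (3x3 intrinsics, pixels), "extrinsics" (4x4, takes a point from camera to world coordinates). Camera axes: x right, y down, z forward; pixel columns grow to the right and rows downward; lengths in m; the calibration is good to about 2 mm. A picture is of the moment at which its call begins: read the wrist's pose just before it. calibration takes no time and is no camera call; for the wrist camera it gives the pose at the moment of the call.
- robot.job_done(): hands the job in, once; it reports no verdict.
The state is a dict: "t": time; "joint_positions": joint angles; "dq": joint speeds; "joint_torque": joint torques, N m; "ee_pos": TCP position; "ee_rot": TCP orientation; "contact_force": force on the tool from outside, world axes, zero at the start; "torque": the same for the moment, N m; "finger_gap": opening from 0.0 (shut) to 1.0 (fully open).
Only numpy, scipy, OpenCV 4.12 (cv2) and the standard library are available. Lean on these libraries where they do the work, as an engineer would, in place of code of your own. Each camera call takes 0.05 s, during which the arm holds its last target.

## Working session

There is one attempt and no reset: what is moved stays moved. The work goes in short steps, Python scripts to look and compute and a tool call to move; the robot and the scene stay as the last step left them, time stands still between calls to the robot, and variables do not carry over. Pictures are saved under pics/ and viewed, and the job is handed in when it is done.

Besides the shell and the picture viewer there is one more tool, called after "Request:" by a JSON object that holds its "fn" and its "kwargs", one argument or row to a line. step_arm: Moves the arm, as the interface text tells. Its arguments: {"type":"object","properties":{"motion":{"type":"array"},"force":{"type":"number"}},"required":["motion"]}

```bash
mkdir -p pics
python3 - <<'E'
from bench import robot
import cv2,numpy as np
s=robot.read_state(); print(s)
for n in ("scene","top","wrist"):
    p,d=robot.snapshot(n); c=robot.calibration(n); cv2.imwrite(f"pics/{n}0.png",p); np.savez(f"pics/{n}0.npz",p=p,d=d,K=c["intrinsics"],E=c["extrinsics"]); print(n,c)
E
```

```text
{'t': 0.0, 'joint_positions': array([ 1.04949116e+00,  4.94198846e-01,  1.34613425e+00, -6.13004574e-06,
        1.30251864e+00, -9.55063214e-02]), 'dq': array([-0.0018012 ,  0.00025906,  0.00034063,  0.00067431, -0.00033573,
        0.00026606]), 'joint_torque': array([ 5.32162536e-03, -8.82200003e+01, -3.83871424e+01,  3.74231704e-04,
        1.02336193e-02, -3.56108274e-05]), 'ee_pos': array([0.25798527, 0.5688919 , 0.24968945]), 'ee_rot': array([[-6.21916223e-04,  4.13046557e-01,  9.10709699e-01],
       [-1.09478771e-03,  9.10709048e-01, -4.13047009e-01],
       [-9.99999207e-01, -1.25391442e-03, -1.14186438e-04]]), 'contact_force': array([ 0.49641452, -0.12812374,  0.20884638]), 'torque': array([-0.01908589,  0.03524581, -0.04280044]), 'finger_gap': 1.0016245187593538}
scene {'intrinsics': array([[368.24515788,   0.        , 251.18278188],
       [  0.        , 368.24515788, 191.30776943],
       [  0.        ,   0.        ,   1.        ]]), 'extrinsics': array([[ 0.85862492, -0.38045383,  0.34353767,  0.24263301],
       [-0.51253604, -0.62624145,  0.58747634, -0.55990484],
  
[... 387 characters left out ...]
687,  0.01756464, -0.004209  ,  0.02320504],
       [ 0.00265084, -0.08780781, -0.99613391,  1.72585782],
       [ 0.        ,  0.        ,  0.        ,  1.        ]])}
wrist {'intrinsics': array([[344.06806499,   0.        , 256.55593587],
       [  0.        , 344.06806499, 189.08662436],
       [  0.        ,   0.        ,   1.        ]]), 'extrinsics': array([[ 4.14392903e-01,  8.61620467e-01,  2.93067728e-01,
         1.83355388e-01],
       [ 9.10097625e-01, -3.91996364e-01, -1.34391826e-01,
         6.03267489e-01],
       [-9.13264397e-04,  3.22411262e-01, -9.46599252e-01,
         3.73293961e-01],
       [ 0.00000000e+00,  0.00000000e+00,  0.00000000e+00,
         1.00000000e+00]])}
```

View pics/scene0.png

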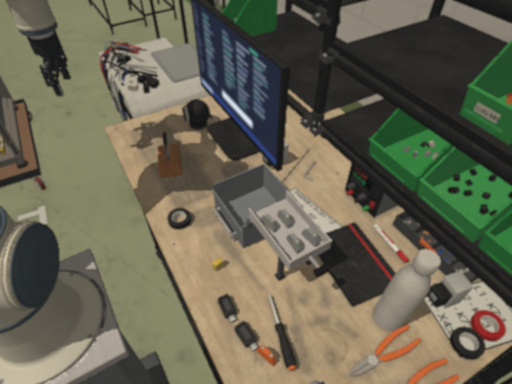

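View pics/top0.png

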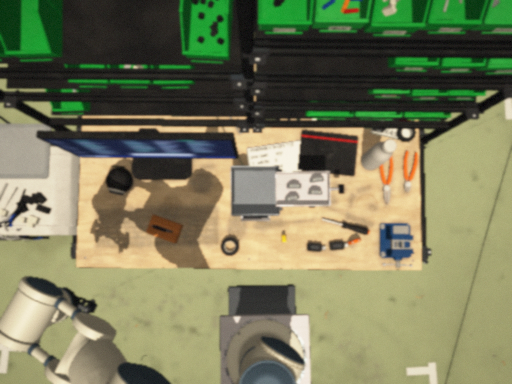

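View pics/wrist0.png

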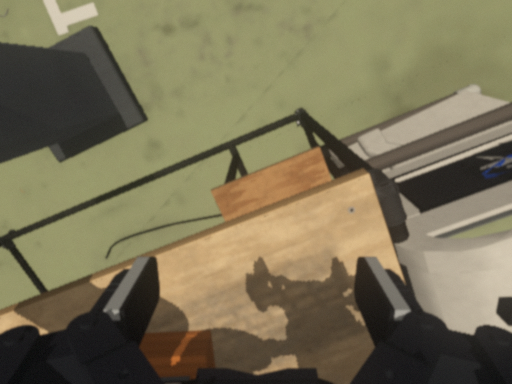

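```bash
cat > h.py <<'E'
import numpy as np,cv2
def load(f):
    z=np.load(f); return z["p"],z["d"],z["K"],z["E"]
def world(d,K,E):
    v,u=np.mgrid[:d.shape[0],:d.shape[1]]
    P=np.stack([(u-K[0,2])/K[0,0]*d,(v-K[1,2])/K[1,1]*d,d],-1)
    return P@E[:3,:3].T+E[:3,3]
def ray(px,z,K,E):
    r=E[:3,:3]@np.array([(px[0]-K[0,2])/K[0,0],(px[1]-K[1,2])/K[1,1],1]); return E[:3,3]+r*(z-E[2,3])/r[2]
def proj(P,K,E):
    q=(np.atleast_2d(P)-E[:3,3])@E[:3,:3]; return q[:,:2]/q[:,2:]*[K[0,0],K[1,1]]+[K[0,2],K[1,2]]
E
python3 - <<'E'
from h import *
p,d,K,E=load("pics/scene0.npz")
cv2.imwrite("pics/sc_a.png",cv2.resize(p[155:285,140:340],None,fx=4,fy=4,interpolation=cv2.INTER_CUBIC)[:600])
a=cv2.resize(p[155:250,140:350],None,fx=3.8,fy=3.8,interpolation=cv2.INTER_CUBIC)
p2,d2,K2,E2=load("pics/top0.npz")
b=cv2.resize(p2[150:250,140:360],None,fx=3.6,fy=3.6,interpolation=cv2.INTER_CUBIC)
cv2.imwrite("pics/top_a.png",b)
W=world(d2,K2,E2)
for u,v in [(341,188),(336,188),(256,190),(250,216),(240,167),(164,229),(120,240)]: print(u,v,W[v,u].round(3))
W=world(d,K,E)
for u,v in [(281,265),(281,270),(279,272),(168,138),(170,160)]: print(u,v,W[v,u].round(3))
E
```

```text
341 188 [ 0.588 -0.269  0.125]
336 188 [ 0.588 -0.252  0.125]
256 190 [0.597 0.019 0.011]
250 216 [0.502 0.042 0.035]
240 167 [0.671 0.074 0.086]
164 229 [0.46  0.332 0.121]
120 240 [ 0.425  0.514 -0.   ]
281 265 [ 0.539 -0.19   0.065]
281 270 [ 0.54  -0.191  0.043]
279 272 [ 0.537 -0.187  0.03 ]
168 138 [ 0.513  0.488 -0.005]
170 160 [0.461 0.323 0.041]
```

View pics/sc_a.png

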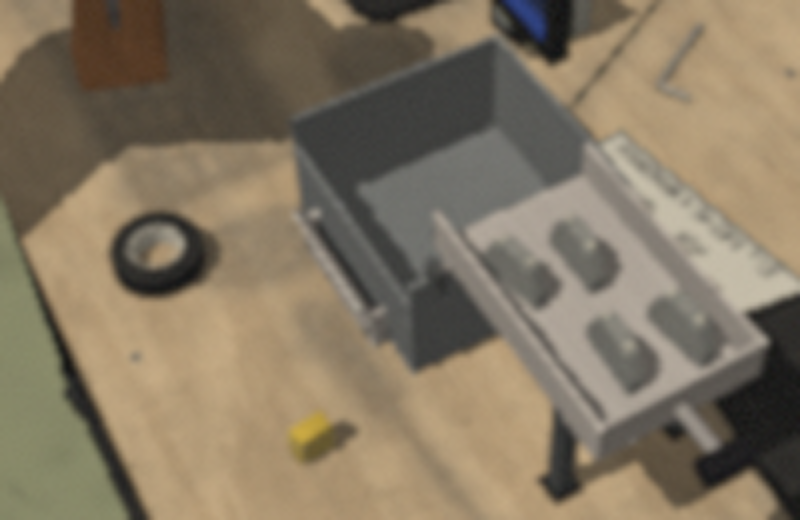

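View pics/top_a.png

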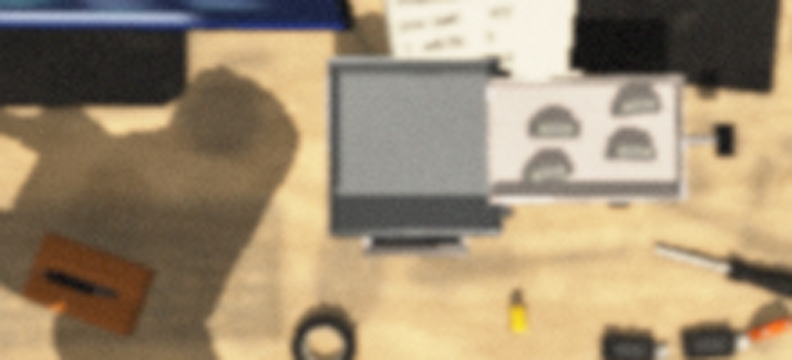

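```bash
cat >> h.py <<'E'
from scipy.spatial.transform import Rotation as R
def Rdown(yaw,tilt=0):
    """tool x down, tool y at yaw (deg)"""
    a=np.radians(yaw); x=np.array([0,0,-1.]); y=np.array([np.cos(a),np.sin(a),0]); return np.c_[x,y,np.cross(x,y)]
def to(P,Rt,s=None):
    if s is None:
        from bench import robot; s=robot.read_state()
    T=s["ee_rot"]
    print("shift",(T.T@(np.array(P)-s["ee_pos"])).round(4),"turn",np.degrees(R.from_matrix(T.T@Rt).as_rotvec()).round(1), "dist",np.linalg.norm(np.array(P)-s["ee_pos"]).round(3))
E
python3 - <<'E'
from h import *
p2,d2,K2,E2=load("pics/top0.npz"); W=world(d2,K2,E2)
for a,b in [((332/3.6+140,60/3.6+150),.1),((332/3.6+140,232/3.6+150),.1),((500/3.6+140,232/3.6+150),.095),((726/3.6+140,139/3.6+150),.116),((686/3.6+140,77/3.6+150),.142),((684/3.6+140,198/3.6+150),.142)]: print(ray(a,b,K2,E2).round(3))
for y in (150,160,170,180): print(W[y,296:360:6,2].round(2))
to((.588,-.265,.25),Rdown(0))
E
```

```text
[0.671 0.1   0.1  ]
[0.506 0.102 0.1  ]
[ 0.503 -0.058  0.095]
[ 0.586 -0.272  0.116]
[ 0.643 -0.232  0.142]
[ 0.529 -0.227  0.142]
[-0.    0.01  0.02  0.01  0.01  0.01  1.73  0.01  0.02  0.01  0.01]
[0.   0.02 0.01 0.01 0.01 0.02 0.02 0.   0.02 0.   0.  ]
[-0.    0.01  0.01  0.02  0.01  0.01  0.01  0.01  0.02  0.02  0.01]
[ 0.11  0.12  0.11  0.14  0.13  0.1  -0.   -0.    0.   -0.    0.01]
shift [ 3.000e-04 -6.232e-01  6.450e-01] turn [65.6  0.   0. ] dist 0.897
```

Request:
{"fn": "step_arm", "kwargs": {
  "motion": [
    [[0,-0.043,0.045],[8,0,0],0],
    [[0,-0.086,0.09],[17,0,0],0],
    [[0,-0.13,0.134],[26,0,0],0],
    [[0,-0.17,0.178],[34,0,0],0],
    [[0,-0.215,0.222],[42,0,0],0],
    [[0,-0.26,0.267],[50,0,0],0],
    [[0,-0.3,0.31],[58,0,0],0],
    [[0,-0.34,0.355],[65.6,0,0],0]
  ]
}}

```text
t: 1.15
ee_pos: [0.4413, 0.1108, 0.2502]
ee_rot: [[-0.0, 1.0, -0.004], [-0.001, -0.004, -1.0], [-1.0, -0.0, 0.001]]
contact_force: [0.6, 0.6, -0.2]
finger_gap: 1.001
```

```bash
python3 -c "
from h import *
to((.588,-.265,.25),Rdown(0))"
```

```text
shift [0.0005 0.1484 0.3751] turn [-0.3  0.   0. ] dist 0.403
```

Request:
{"fn": "step_arm", "kwargs": {
  "motion": [
    [[0,0.02,0.055],[0,0,0],0],
    [[0,0.044,0.11],[0,0,0],0],
    [[0,0.066,0.165],[0,0,0],0],
    [[0,0.09,0.22],[0,0,0],0],
    [[0,0.11,0.275],[0,0,0],0],
    [[0,0.13,0.325],[0,0,0],0],
    [[0,0.145,0.365],[0,0,0],0],
    [[0,0.148,0.375],[0,0,0],0]
  ]
}}

```text
t: 2.15
ee_pos: [0.5879, -0.2672, 0.2498]
ee_rot: [[-0.0, 1.0, -0.006], [-0.001, -0.006, -1.0], [-1.0, -0.0, 0.001]]
contact_force: [0.6, 0.7, 0.4]
finger_gap: 0.997
```

```bash
cat > snap.py <<'E'
import sys
from bench import robot
from h import *
for a in sys.argv[1:]:
    n=a.split("_")[0]
    c=robot.calibration(n); p,d=robot.snapshot(n); cv2.imwrite(f"pics/{a}.png",p); np.savez(f"pics/{a}.npz",p=p,d=d,K=c["intrinsics"],E=c["extrinsics"])
s=robot.read_state(); print(s["t"],s["ee_pos"].round(4),s["contact_force"].round(1),s["finger_gap"])
E
python3 snap.py wrist_1
```

```text
2.2 [ 0.5878 -0.267   0.2498] [-0.8  0.1 -0.2] 0.9994464844919487
```

View pics/wrist_1.png

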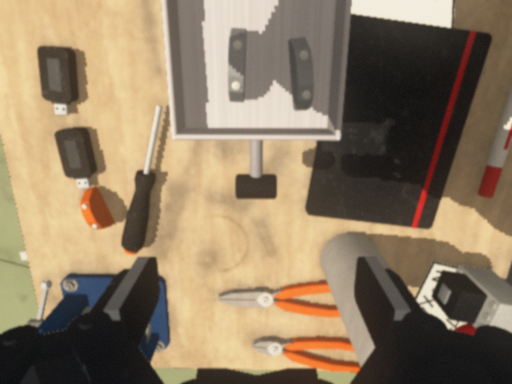

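Run:
```python
from h import *
p,d,K,E=load("pics/wrist_1.npz"); W=world(d,K,E)
for a in [(236,186),(277,186),(256,175),(256,198),(256.5,186)]: print(a, ray(a,.116,K,E).round(4))
print(np.nanmedian(W[178:195,242:272].reshape(-1,3),0).round(4))
for a in [(350,245),(350,270),(350,300),(385,330),(335,250),(460,300)]: print(a,W[a[1],a[0]].round(3))
a,b=ray((177,138),.142,K,E),ray((338,138),.142,K,E); print(a,b,np.degrees(np.arctan2(b[1]-a[1],b[0]-a[0])))
a,b=ray((256,150),.116,K,E),ray((256.5,186),.116,K,E); print(np.degrees(np.arctan2(a[0]-b[0],a[1]-b[1])))
m=(p.max(2)<50)&(np.mgrid[:384,:512][0]>165)&(np.mgrid[:384,:512][0]<205)&(np.mgrid[:384,:512][1]>225)&(np.mgrid[:384,:512][1]<290)
n,_,st,cc=cv2.connectedComponentsWithStats(m.astype(np.uint8)); print(st,cc)
```

```text
(236, 186) [ 0.5725 -0.2693  0.116 ]
(277, 186) [ 0.6048 -0.2696  0.116 ]
(256, 175) [ 0.5883 -0.2604  0.116 ]
(256, 198) [ 0.5881 -0.2795  0.116 ]
(256.5, 186) [ 0.5886 -0.2694  0.116 ]
[ 0.5886 -0.2664  0.1248]
(350, 245) [ 0.692 -0.367  0.031]
(350, 270) [ 0.682 -0.373  0.073]
(350, 300) [ 0.674 -0.383  0.107]
(385, 330) [ 0.631 -0.265  0.281]
(335, 250) [ 0.677 -0.376  0.027]
(460, 300) [ 0.807 -0.419  0.06 ]
[ 0.53525462 -0.22621707  0.142     ] [ 0.64404841 -0.22706896  0.142     ] -0.4486397926580305
-0.2979412340641546
[[     0      0    512    384 196608]] [[255.5 191.5]]
```

Request:
{"fn": "step_arm", "kwargs": {
  "motion": [
    [[0.045,0.001,0.0025],[0,0,0],0.2],
    [[0.09,0.001,0.0025],[0,0,0],0.2],
    [[0.12,0.001,0.0025],[0,0,0],0.2],
    [[0.134,0.001,0.0025],[0,0,0],0.2],
    [[0.134,0.001,0.0025],[0,0,0],0.9],
    [[0.134,0.001,0.0025],[0,0,0],0.9],
    [[0.134,0.001,0.0025],[0,0,0],0.9],
    [[0.134,0.001,0.0025],[0,0,0],0.9]
  ],
  "force": 30
}}

```text
t: 3.2
ee_pos: [0.5874, -0.2696, 0.1175]
ee_rot: [[-0.002, 1.0, -0.006], [-0.001, -0.006, -1.0], [-1.0, -0.002, 0.001]]
contact_force: [-14.2, 1.2, 11.6]
finger_gap: 0.366
```

```bash
python3 snap.py wrist_2
```

```text
3.25 [ 0.5873 -0.2696  0.1174] [-14.   -0.5  11.2] 0.36901497827375923
```

View pics/wrist_2.png

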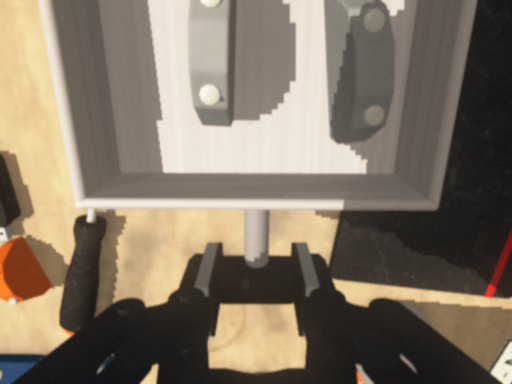

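Request:
{"fn": "step_arm", "kwargs": {
  "motion": [
    [[-0.01,-0.001,-0.001],[0,0,0],0.9],
    [[-0.02,-0.001,-0.002],[0,0,0],0.9],
    [[-0.03,-0.001,-0.0045],[0,0,0],0.9],
    [[-0.041,-0.001,-0.007],[0,0,0],0.9],
    [[-0.051,-0.001,-0.01],[0,0,0],0.9],
    [[-0.06,-0.001,-0.0135],[0,0,0],0.9],
    [[-0.07,-0.001,-0.0175],[0,0,0],0.9],
    [[-0.0795,-0.001,-0.022],[0,0,0],0.9]
  ]
}}

```text
t: 4.25
ee_pos: [0.5873, -0.2473, 0.198]
ee_rot: [[-0.001, 1.0, -0.006], [-0.001, -0.006, -1.0], [-1.0, -0.001, 0.001]]
contact_force: [6.3, 2.3, -5.4]
finger_gap: 0.371
```

```bash
python3 snap.py wrist_3 scene_3; python3 -c "
from h import *
a=cv2.imread('pics/wrist_3.png')[:300,100:500];b=cv2.imread('pics/scene_3.png')[100:330,140:400]
cv2.imwrite('pics/c3.png',np.hstack([a,cv2.resize(b,(400,300))]))"
```

```text
4.35 [ 0.5873 -0.247   0.1985] [ 5.2  1.2 -4. ] 0.37048871470558925
```

View pics/c3.png

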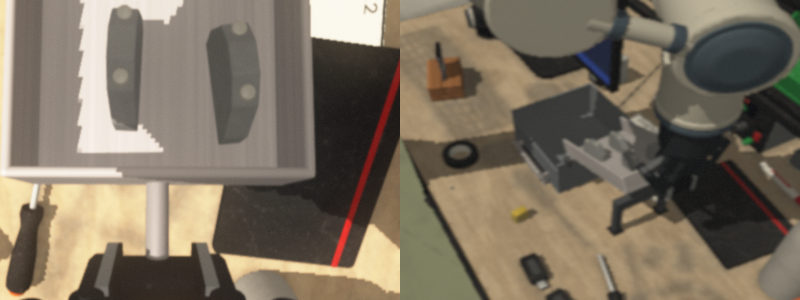

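Request:
{"fn": "step_arm", "kwargs": {
  "motion": [
    [[-0.009,0,-0.005],[0,0,0],0.9],
    [[-0.018,0,-0.0102],[0,0,0],0.9],
    [[-0.0265,0,-0.0162],[0,0,0],0.9],
    [[-0.035,0,-0.0223],[0,0,0],0.9],
    [[-0.043,0,-0.029],[0,0,0],0.9],
    [[-0.0506,0,-0.0359],[0,0,0],0.9],
    [[-0.058,0,-0.0433],[0,0,0],0.9],
    [[-0.0648,0,-0.051],[0,0,0],0.9]
  ]
}}

```text
t: 5.35
ee_pos: [0.5878, -0.1955, 0.2637]
ee_rot: [[-0.0, 1.0, -0.006], [-0.002, -0.006, -1.0], [-1.0, -0.0, 0.002]]
contact_force: [7.3, 2.3, -5.8]
finger_gap: 0.366
```

```bash
python3 snap.py wrist_4 scene_4; python3 -c "
from h import *
a=cv2.imread('pics/wrist_4.png')[:300,100:500];b=cv2.imread('pics/scene_4.png')[100:330,140:400]
cv2.imwrite('pics/c4.png',np.hstack([a,cv2.resize(b,(400,300))]))"
```

```text
5.45 [ 0.5878 -0.195   0.2641] [ 4.8  1.4 -5.6] 0.3681560478171594
```

View pics/c4.png

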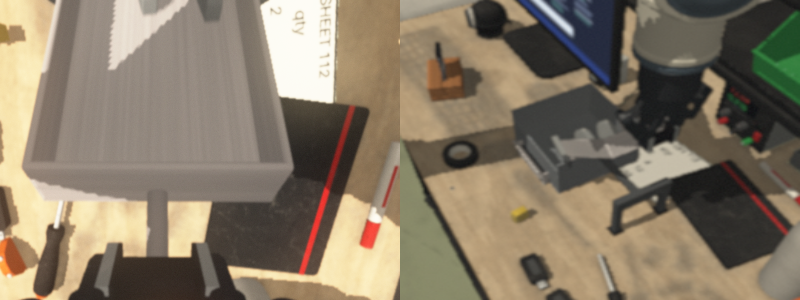

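Request:
{"fn": "step_arm", "kwargs": {
  "motion": [
    [[-0.0064,0,-0.008],[0,0,0],0.9],
    [[-0.0125,0,-0.0165],[0,0,0],0.9],
    [[-0.018,0,-0.0252],[0,0,0],0.9],
    [[-0.0235,0,-0.0342],[0,0,0],0.9],
    [[-0.0282,0,-0.0434],[0,0,0],0.9],
    [[-0.0326,0,-0.0528],[0,0,0],0.9],
    [[-0.0326,0,-0.0528],[0,0,0],0.9],
    [[-0.0326,0,-0.0528],[0,0,0],0.9]
  ]
}}

```text
t: 6.45
ee_pos: [0.5883, -0.1419, 0.297]
ee_rot: [[0.001, 1.0, -0.005], [-0.002, -0.005, -1.0], [-1.0, 0.001, 0.002]]
contact_force: [6.7, 0.9, -5.0]
finger_gap: 0.362
```

```bash
python3 snap.py wrist_5 scene_5; python3 -c "
from h import *
a=cv2.imread('pics/wrist_5.png')[:300,100:500];b=cv2.imread('pics/scene_5.png')[100:330,140:400]
cv2.imwrite('pics/c5.png',np.hstack([a,cv2.resize(b,(400,300))]))"
```

```text
6.55 [ 0.5882 -0.142   0.297 ] [ 6.1  1.3 -5.3] 0.36736879071123124
```

View pics/c5.png

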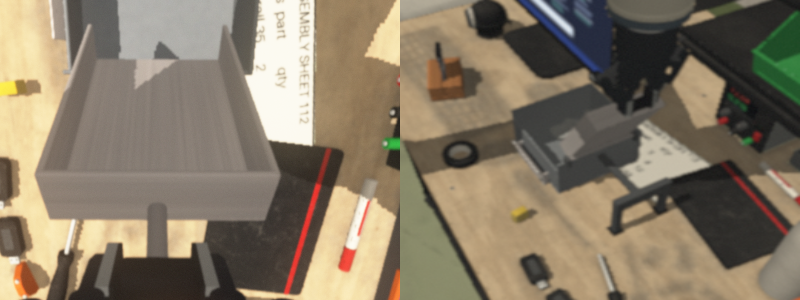

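View pics/wrist_5.png

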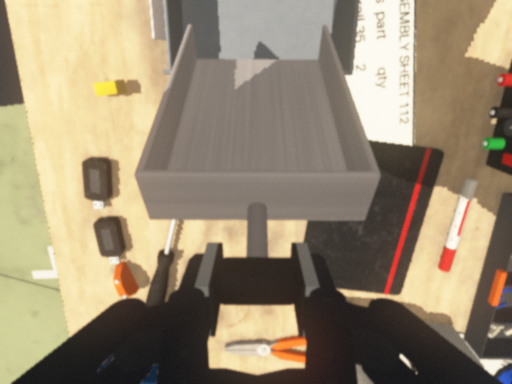

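```bash
python3 snap.py top_5; python3 -c "
from h import *
b=cv2.imread('pics/scene_5.png')[170:260,200:310]; cv2.imwrite('pics/c5b.png',cv2.resize(b,None,fx=6,fy=6,interpolation=2))
b=cv2.imread('pics/top_5.png')[150:240,220:350]; cv2.imwrite('pics/c5t.png',cv2.resize(b,None,fx=6,fy=6,interpolation=2))"
```

```text
6.6 [ 0.5883 -0.142   0.2969] [ 7.1  1.1 -5.7] 0.36677818338998724
```

View pics/c5b.png

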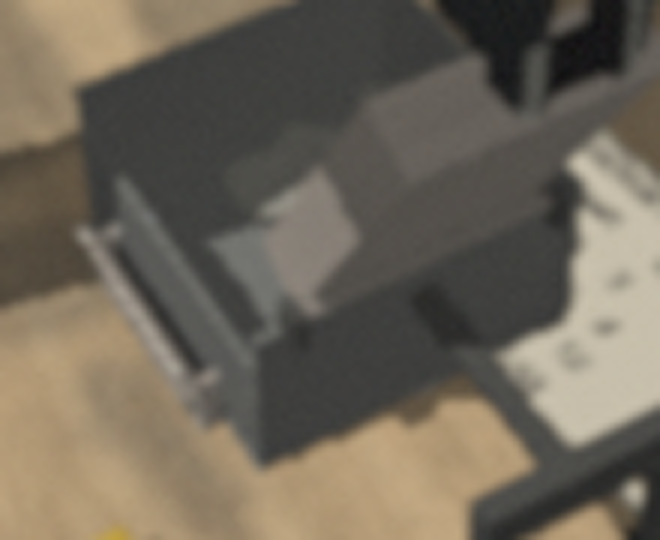

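View pics/c5t.png

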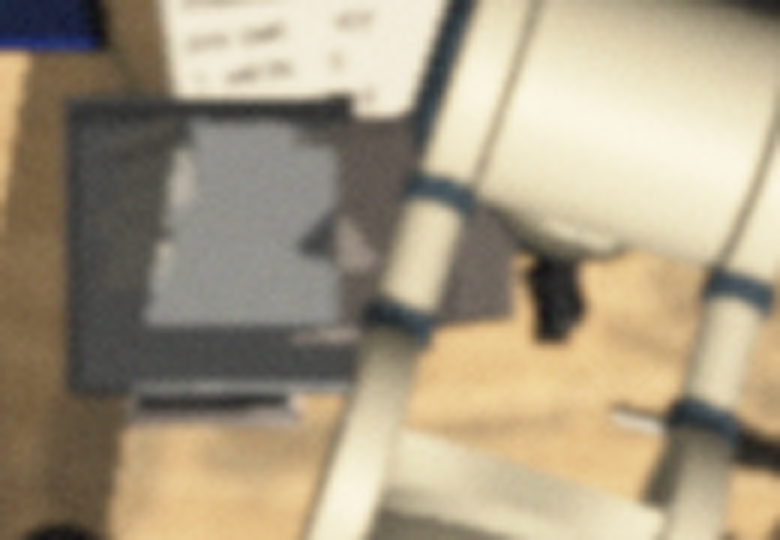

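Request:
{"fn": "step_arm", "kwargs": {
  "motion": [
    [[0.009,0,0.0186],[0,0,0],0.9],
    [[0.02,0,0.0363],[0,0,0],0.9],
    [[0.0326,0,0.0528],[0,0,0],0.9],
    [[0.0468,0,0.0679],[0,0,0],0.9],
    [[0.0624,0,0.0815],[0,0,0],0.9],
    [[0.0794,0,0.0936],[0,0,0],0.9],
    [[0.0974,0,0.1038],[0,0,0],0.9],
    [[0.1163,0,0.1123],[0,0,0],0.9]
  ]
}}

```text
t: 7.6
ee_pos: [0.5873, -0.2558, 0.1795]
ee_rot: [[0.0, 1.0, -0.006], [-0.002, -0.006, -1.0], [-1.0, 0.0, 0.002]]
contact_force: [-2.4, -2.8, 1.4]
finger_gap: 0.369
```

```bash
python3 -c "
from h import *
to((.5875,-.2695,.1165),Rdown(-.3))"
```

```text
shift [0.063  0.0002 0.0136] turn [-0.   0.1 -0. ] dist 0.064
```

Request:
{"fn": "step_arm", "kwargs": {
  "motion": [
    [[0.012,0,0.004],[0,0,0],0.9],
    [[0.024,0,0.0073],[0,0,0],0.9],
    [[0.036,0,0.01],[0,0,0],0.9],
    [[0.046,0,0.0118],[0,0,0],0.9],
    [[0.056,0,0.0132],[0,0,0],0.9],
    [[0.063,0,0.0136],[0,0,0],0.9],
    [[0.063,0,0.0136],[0,0,0],0.9],
    [[0.063,0,0.0136],[0,0,0],0.4]
  ]
}}

```text
t: 8.6
ee_pos: [0.5873, -0.2691, 0.1167]
ee_rot: [[0.0, 1.0, -0.005], [-0.002, -0.005, -1.0], [-1.0, 0.0, 0.002]]
contact_force: [0.4, 0.1, 0.1]
finger_gap: 0.567
```

```bash
python3 -c "
from h import *
to((.5875,-.2695,.25),Rdown(-.3))"
```

```text
shift [-0.1333  0.0003  0.0006] turn [-0.   0.1 -0. ] dist 0.133
```

Request:
{"fn": "step_arm", "kwargs": {
  "motion": [
    [[-0.02,0,0],[0,0,0],0.1],
    [[-0.07,0,0],[0,0,0],0.1],
    [[-0.12,0,0],[0,0,0],0.1],
    [[-0.16,-0.02,-0.05],[0,0,0],0.1],
    [[-0.19,-0.04,-0.1],[0,0,0],0.1],
    [[-0.21,-0.06,-0.155],[0,0,0],0.1],
    [[-0.23,-0.08,-0.21],[0,0,0],0.1],
    [[-0.23,-0.087,-0.25],[0,0,0],0.1]
  ]
}}

```text
t: 9.6
ee_pos: [0.5007, -0.016, 0.3475]
ee_rot: [[0.003, 1.0, -0.004], [-0.002, -0.004, -1.0], [-1.0, 0.003, 0.002]]
contact_force: [1.0, 0.3, 0.6]
finger_gap: 0.901
```

```bash
python3 snap.py wrist_6
```

```text
9.65 [ 0.4997 -0.0124  0.347 ] [-1.   5.   0.5] 0.897146309896304
```

View pics/wrist_6.png

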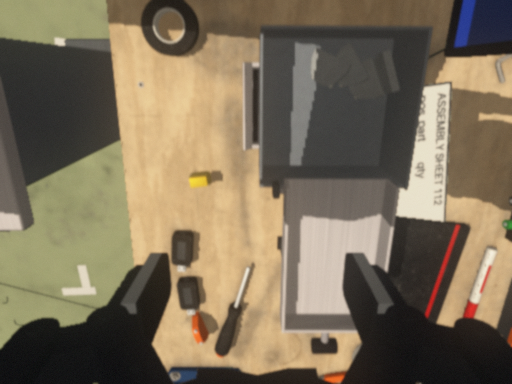

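```bash
python3 snap.py wrist_7; python3 -c "
from h import *
p,d,K,E=load('pics/wrist_7.npz')
b=p[20:200,225:440]; cv2.imwrite('pics/c7.png',cv2.resize(b,None,fx=3.3,fy=3.3,interpolation=2))"
```

```text
9.7 [ 0.5004 -0.0146  0.3466] [ 0.7 -0.5 -0.4] 0.9013237845782706
```

View pics/c7.png

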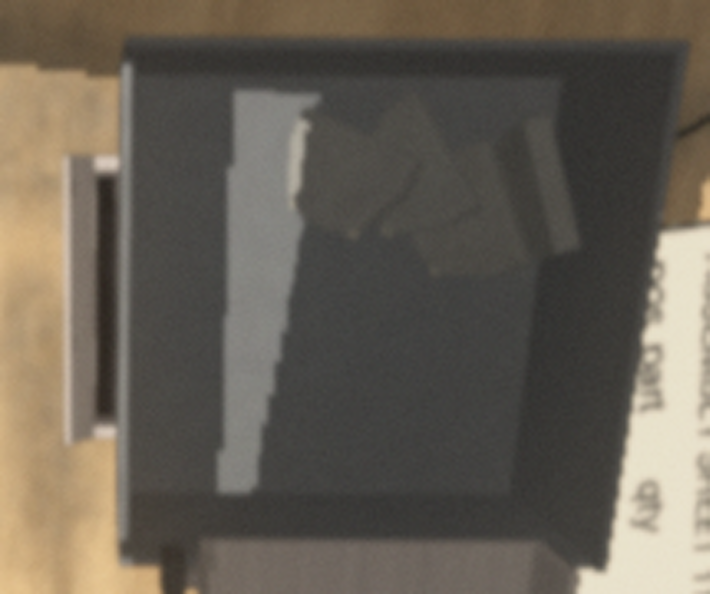

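Run:
```python
from h import *
p,d,K,E=load('pics/wrist_7.npz'); g=cv2.GaussianBlur(cv2.cvtColor(p,cv2.COLOR_BGR2GRAY),(3,3),0).astype(float)
W=world(d,K,E)
for r in range(72,150,12):
    print(r,g[r,240:272].astype(int), (1000*W[r,240:268:3,2]).astype(int))
def edge(pts,z):
    P=np.array([ray(q,z,K,E) for q in pts]); f=np.polyfit(P[:,1],P[:,0],1); return f,P.mean(0), f[0]*0.02+f[1]
def colgrad(c0,c1,sign,rows):
    out=[]
    for r in rows:
        h=np.diff(g[r,c0:c1])*sign; i=h.argmax()
        o=0
        if 0<i<len(h)-1:
            a,b,c=h[i-1:i+2]; o=.5*(a-c)/(a-2*b+c+1e-9)
        out.append((c0+i+.5+o,r))
    return out
e=colgrad(252,263,1,range(75,148,3)); print("gap->wall bright edge",edge(e,.075)[1:],np.mean(e,0))
e=colgrad(257,268,-1,range(50,170,3)); print("wall in edge z.075",edge(e,.075),np.mean(e,0))
e=colgrad(249,258,-1,range(75,148,3)); print("lip inner edge z.036",edge(e,.036),np.mean(e,0))
e=colgrad(240,249,1,range(75,148,3)); e2=colgrad(240,249,-1,range(75,148,3)); print("lip out z.047",edge(e,.047),edge(e2,.047)[1:])
print(g[60:160,257].astype(int))
for r in (72.1,146.7,150,66): print(r,ray((255,r),.036,K,E),ray((255,r),.047,K,E))
```

```text
72 [160 161 163 168 173 164 141 121 114 114 113 112 113 117 121 121 120 119
 121 122 120 120 125 122 107  88  77  74  73  73  73  74] [-1  1 45 42 39  7  8 59 74  8]
84 [169 169 170 175 181 173 149 127 117 115 114 114 114 106  82  57  45  44
  48  60  80 104 122 122 106  87  77  74  74  74  74  74] [ 0  0 47 42 37 28 27 69 75  9]
96 [179 180 181 184 186 178 153 128 117 115 114 113 110  97  74  54  46  46
  51  64  85 109 124 120 101  84  76  75  74  74  75  75] [ 0  1 48 42 39 27 28 73 74  8]
108 [163 166 169 174 181 176 154 130 118 116 116 114 108  94  72  52  44  44
  50  63  85 110 122 115  97  82  76  74  74  74  74  74] [ 0  1 46 42 37 28 29 73 73  7]
120 [148 151 155 161 172 172 152 129 119 116 114 113 108  94  72  53  45  44
  50  63  85 110 122 113  94  81  77  76  75  74  73  73] [ 0  0 47 41 37 26 27 74 74  8]
132 [148 149 151 157 169 173 155 132 119 116 115 115 112 101  77  55  45  46
  53  68  92 117 126 114  94  80  75  74  73  73  74  73] [ 0 -1 46 43 38 27 27 73 73  8]
144 [146 148 151 158 170 174 157 134 122 118 116 113 106  91  71  55  50  51
  59  75  98 120 125 111
[... 731 characters left out ...]
 156 155 162 177 193 197 186 157 119  84  59  48  45  43
  43  42  41  41  42  42  44  45  46  45  46  46  46  45  45  46  46  46
  46  46  46  46  47  47  47  46  45  44  44  44  44  43  43  43  44  44
  44  44  44  44  43  44  44  44  43  45  46  45  44  45  45  45  46  46
  46  46  47  48  48  47  47  47  47  47  48  48  51  61  77  98 128 164
 188 193 185 176 172 173 174 176 177 178]
72.1 [0.49939212 0.07036694 0.036     ] [0.49942728 0.07037122 0.047     ]
146.7 [ 0.49884802 -0.0200498   0.036     ] [ 0.49889697 -0.01775627  0.047     ]
150 [ 0.49882217 -0.0243463   0.036     ] [ 0.49887177 -0.02194398  0.047     ]
66 [0.49943344 0.07723398 0.036     ] [0.49946756 0.07706439 0.047     ]
```

Run:
```python
from h import *
p,d,K,E=load('pics/top0.npz'); W=world(d,K,E)
b=p[210:250,140:190]; cv2.imwrite('pics/hold0.png',cv2.resize(b,None,fx=12,fy=12,interpolation=2))
m=(p.max(2)<45); m[:215]=0; m[245:]=0; m[:,:145]=0; m[:,190:]=0
n,l,st,cc=cv2.connectedComponentsWithStats(m.astype(np.uint8)); print(st,cc)
i=1+st[1:,4].argmax(); ys,xs=np.where(l==i)
P=np.array([ray((x,y),.122,K,E) for x,y in zip(xs,ys)]); r=cv2.minAreaRect(P[:,:2].astype(np.float32)*1000); print(r, P.mean(0))
q=P[:,:2]-P[:,:2].mean(0); w,v=np.linalg.eigh(q.T@q); print(v[:,1], np.degrees(np.arctan2(v[1,1],v[0,1])))
to((.46,.325,.26),Rdown(-20))
```

```text
[[     0      0    512    384 196583]
 [   153    226     13      5     25]] [[255.51228234 191.49537346]
 [158.92       227.88      ]]
((463.9548645019531, 347.9979553222656), (42.75210952758789, 6.645995616912842), 68.58556365966797) [0.4638144  0.34847735 0.122     ]
[0.35911033 0.93329511] 68.95443143865461
shift [ 0.0863 -0.041  -0.3396] turn [19.9  0.  -0.1] dist 0.353
```

View pics/hold0.png

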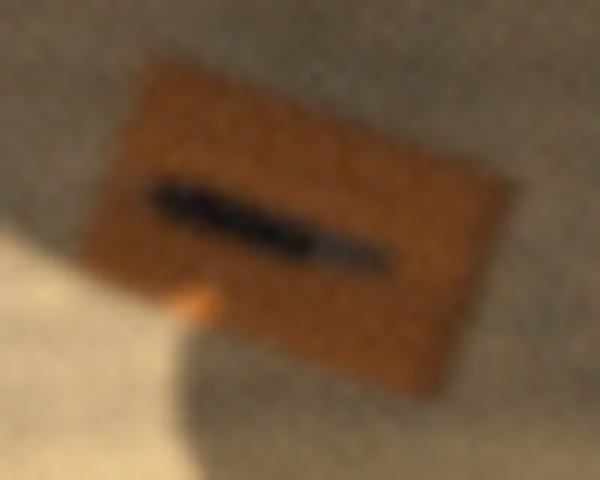

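Request:
{"fn": "step_arm", "kwargs": {
  "motion": [
    [[0.0,-0.006,-0.05],[3,0,0],0.3],
    [[0.0,-0.012,-0.105],[6,0,0],0.3],
    [[0.01,-0.018,-0.16],[9,0,0],0.3],
    [[0.03,-0.024,-0.215],[12,0,0],0.3],
    [[0.05,-0.03,-0.27],[15,0,0],0.3],
    [[0.07,-0.034,-0.32],[18,0,0],0.3],
    [[0.086,-0.037,-0.355],[21,0,0],0.3],
    [[0.086,-0.037,-0.36],[21,0,0],0.3]
  ]
}}

```text
t: 10.7
ee_pos: [0.4633, 0.3467, 0.2584]
ee_rot: [[-0.002, 0.934, -0.358], [-0.002, -0.358, -0.934], [-1.0, -0.001, 0.002]]
contact_force: [-0.0, 0.7, 0.6]
finger_gap: 0.701
```

```bash
python3 snap.py wrist_8
```

```text
10.75 [0.4638 0.3463 0.2593] [ 0.  -0.5  0.6] 0.6988141025760464
```

View pics/wrist_8.png

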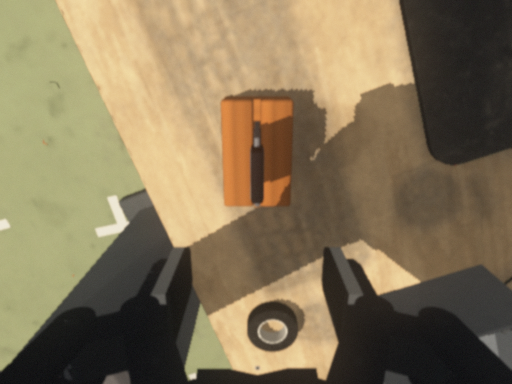

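Run:
```python
from h import *
p,d,K,E=load('pics/wrist_8.npz'); W=world(d,K,E)
print((W[120:210:8,253:262:2,2]*1000).astype(int))
m=(p.max(2)<60); m[:130]=0; m[210:]=0; m[:,:235]=0; m[:,275:]=0
n,l,st,cc=cv2.connectedComponentsWithStats(m.astype(np.uint8)); print(st,cc)
i=1+st[1:,4].argmax(); ys,xs=np.where(l==i)
c=W[ys,xs]; print(np.median(c[c[:,2]>.1],0))
P=np.array([ray((x,y),.122,K,E) for x,y in zip(xs,ys)])
print(cv2.minAreaRect(P[:,:2].astype(np.float32)*1000), P.mean(0))
q=P[:,:2]-P[:,:2].mean(0); w,v=np.linalg.eigh(q.T@q); print(np.degrees(np.arctan2(v[1,1],v[0,1])))
for y in range(148,205,6):
    xx=xs[ys==y]; print(y,xx.min(),xx.max())
for a in [(257,203),(257,147)]: print(ray(a,.122,K,E),ray(a,.094,K,E))
```

```text
[[ 42  45  45  44  43]
 [ 43  57  59  54  44]
 [ 88 101 104 100  46]
 [ 90 106 107 106  45]
 [122 121 121 121 120]
 [122 120 381 122 121]
 [122 122 122 121 121]
 [121 122 121 122 121]
 [122 122 122 121 122]
 [121 122 121 122 121]
 [121 122 122 122 122]
 [  0   0   0   0   0]]
[[     0      0    512    384 196367]
 [   253    146     10     56    240]
 [   256    186      1      1      1]] [[255.49516467 191.52430907]
 [259.45416667 171.63333333]
 [256.         186.        ]]
[0.4699648  0.35423289 0.12157812]
((467.0836181640625, 352.5388488769531), (45.025081634521484, 6.918882369995117), 69.22312927246094) [0.46912668 0.35379972 0.122     ]
69.26689246202253
148 253 261
154 259 262
160 259 262
166 258 261
172 259 262
178 257 262
184 258 261
190 257 261
196 255 261Traceback (most recent call last):
  File "<stdin>", line 12, in <module>
    return umr_minimum(a, axis, None, out, keepdims, initial, where)
ValueError: zero-size array to reduction operation minimum which has no identity
```

Run:
```python
from h import *
p,d,K,E=load('pics/wrist_8.npz'); W=world(d,K,E)
m=(W[...,2]>.112)&(W[...,2]<.135); m[:130]=0; m[215:]=0; m[:,:235]=0; m[:,275:]=0
ys,xs=np.where(m); P=np.array([ray((x,y),.122,K,E) for x,y in zip(xs,ys)])
print(len(xs),xs.min(),xs.max(),ys.min(),ys.max(),cv2.minAreaRect(P[:,:2].astype(np.float32)*1000), P.mean(0))
q=P[:,:2]-P[:,:2].mean(0); w,v=np.linalg.eigh(q.T@q); a=np.degrees(np.arctan2(v[1,1],v[0,1]));print(a)
to((P.mean(0)[0],P.mean(0)[1],.112),Rdown(a-90))
```

```text
746 250 263 149 203 ((465.5418701171875, 350.9615478515625), (44.42839050292969, 10.477824211120605), 68.94335174560547) [0.46571191 0.35138659 0.122     ]
68.89981869654129
shift [ 0.1473 -0.     -0.0057] turn [0.1 0.1 0. ] dist 0.147
```

Request:
{"fn": "step_arm", "kwargs": {
  "motion": [
    [[0.05,0,-0.0055],[0,0,0],0.3],
    [[0.1,0,-0.0055],[0,0,0],0.3],
    [[0.135,0,-0.0055],[0,0,0],0.3],
    [[0.147,0,-0.0055],[0,0,0],0.3],
    [[0.147,0,-0.0055],[0,0,0],1],
    [[0.147,0,-0.0055],[0,0,0],1],
    [[0.147,0,-0.0055],[0,0,0],1],
    [[0.147,0,-0.0055],[0,0,0],1]
  ],
  "force": 60
}}

```text
t: 11.75
ee_pos: [0.466, 0.3517, 0.1139]
ee_rot: [[0.001, 0.934, -0.358], [-0.0, -0.358, -0.934], [-1.0, 0.001, -0.0]]
contact_force: [-3.1, -0.5, 10.2]
finger_gap: 0.104
```

Request:
{"fn": "step_arm", "kwargs": {
  "motion": [
    [[0,0,0],[0,0,0],1],
    [[0,0,0],[0,0,0],1]
  ]
}}

```text
t: 12.0
ee_pos: [0.4663, 0.3518, 0.1144]
ee_rot: [[0.002, 0.934, -0.358], [0.0, -0.358, -0.934], [-1.0, 0.001, -0.001]]
contact_force: [-0.3, 0.0, -0.5]
finger_gap: 0.105
```

```bash
python3 snap.py wrist_9
```

```text
12.05 [0.4662 0.3518 0.1142] [-0.9  0.3 -0.9] 0.10483338613162804
```

View pics/wrist_9.png

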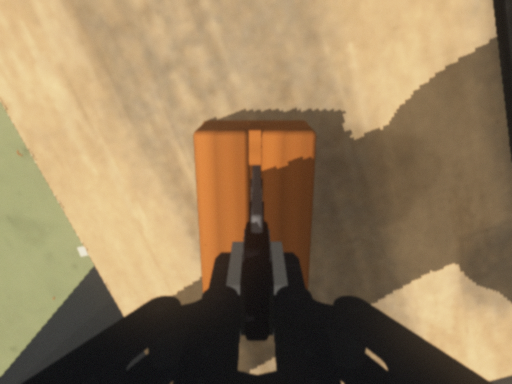

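Request:
{"fn": "step_arm", "kwargs": {
  "motion": [
    [[-0.01,0,0],[0,0,0],1],
    [[-0.025,0,0],[0,0,0],1],
    [[-0.04,0,0],[0,0,0],1],
    [[-0.06,0,0],[0,0,0],1],
    [[-0.085,0,0],[0,0,0],1],
    [[-0.11,0,0],[0,0,0],1],
    [[-0.13,0,0],[0,0,0],1],
    [[-0.13,0,0],[0,0,0],1]
  ]
}}

```text
t: 13.05
ee_pos: [0.4667, 0.3521, 0.2464]
ee_rot: [[0.005, 0.934, -0.358], [0.002, -0.358, -0.934], [-1.0, 0.003, -0.004]]
contact_force: [-0.8, 0.1, -1.1]
finger_gap: 0.106
```

```bash
python3 -c "
from h import *
to((.501,.025,.245),Rdown(-.5))"; python3 snap.py wrist_10
```

```text
shift [0.0009 0.1491 0.2932] turn [-20.5  -0.2  -0.2] dist 0.329
13.1 [0.4662 0.3518 0.2451] [-0.4 -0.7 -1.1] 0.10553275567917228
```

View pics/wrist_10.png

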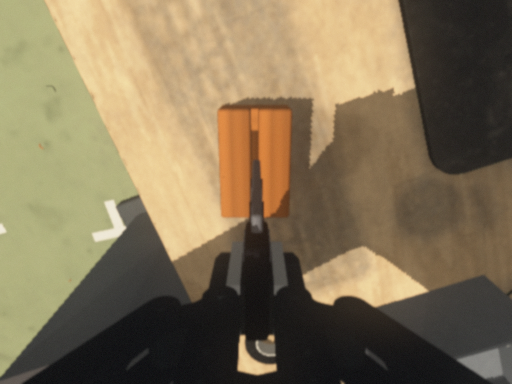

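Request:
{"fn": "step_arm", "kwargs": {
  "motion": [
    [[0,0.01,0.03],[-2,0,0],1],
    [[0,0.03,0.075],[-5,0,0],1],
    [[0,0.055,0.12],[-8,0,0],1],
    [[0,0.08,0.165],[-11.5,0,0],1],
    [[0,0.105,0.21],[-15,0,0],1],
    [[0,0.13,0.255],[-18,-0.1,-0.1],1],
    [[0,0.145,0.285],[-20,-0.2,-0.2],1],
    [[0.001,0.149,0.293],[-20.5,-0.2,-0.2],1]
  ]
}}

```text
t: 14.1
ee_pos: [0.5002, 0.0233, 0.2432]
ee_rot: [[-0.002, 1.0, -0.01], [-0.002, -0.01, -1.0], [-1.0, -0.002, 0.002]]
contact_force: [0.5, 0.1, -0.8]
finger_gap: 0.102
```

Request:
{"fn": "step_arm", "kwargs": {
  "motion": [
    [[0,0,0],[0,0,0],1],
    [[0,0,0],[0,0,0],1]
  ]
}}

```text
t: 14.35
ee_pos: [0.4999, 0.0241, 0.2429]
ee_rot: [[-0.003, 1.0, -0.01], [-0.002, -0.01, -1.0], [-1.0, -0.003, 0.002]]
contact_force: [-0.4, 0.7, -1.4]
finger_gap: 0.104
```

```bash
python3 snap.py wrist_11 scene_11;python3 -c "
from h import *
to((.501,.025,.245),Rdown(-.5))
b=cv2.imread('pics/wrist_11.png')[20:300,180:340]; b=cv2.resize(b,(343,600),interpolation=2)
c=cv2.imread('pics/scene_11.png')[120:260,190:295]; c=cv2.resize(c,(450,600),interpolation=2)
cv2.imwrite('pics/c11.png',np.hstack([b,c]))"
```

```text
14.45 [0.5001 0.0242 0.2431] [-0.1 -0.3 -0.5] 0.10747265449261775
shift [-0.0019  0.0009 -0.0009] turn [-0.   0.1  0.1] dist 0.002
```

View pics/c11.png

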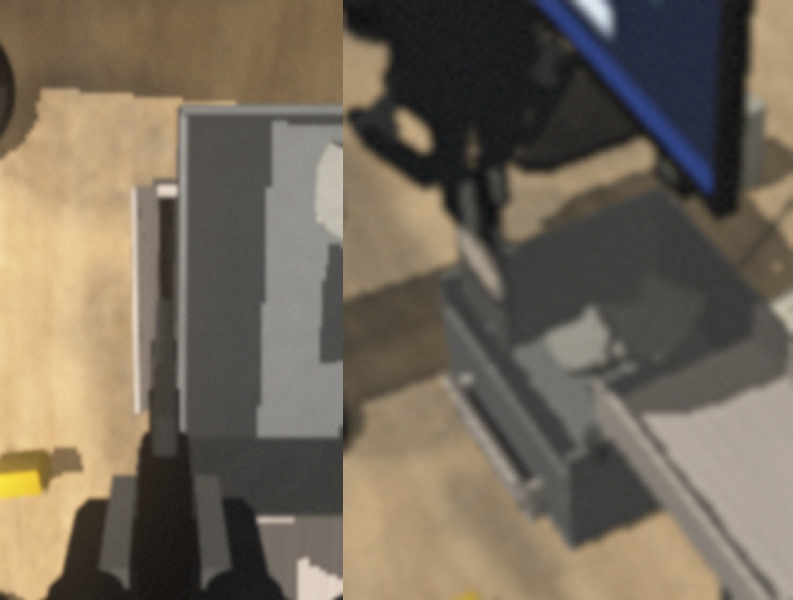

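Run:
```python
from h import *
p,d,K,E=load('pics/wrist_11.npz'); g=cv2.cvtColor(p,cv2.COLOR_BGR2GRAY).astype(int); W=world(d,K,E)
print(E[:3,3])
for r in range(104,235,8): print(r,g[r,238:274])
for r in range(104,235,12): print(r,(W[r,238:274:2,2]*1000).astype(int))
```

```text
[0.50205962 0.10727015 0.36623812]
104 [180 180 175 171 164 158 157 154 154 154 159 158 149 129 115 112 113 112
 114 113 112 112 112 112 102 117 147 160 144 113  90  79  83  81  84  79]
112 [165 169 177 194 198 172 136 124 125 126 124 126 124 121 121 117 110 107
 106 104 105 105 108 110 104 115 139 152 137 111  84  81  81  80  79  80]
120 [181 181 182 195 198 177 137 115 121 126 126 126 125 123 121 114  82  56
  45  46  44  47  59  70  83 110 140 149 134 110  89  82  78  79  79  83]
128 [185 182 183 195 201 183 148 128 125 124 125 126 124 123 122 113  84  54
  46  47  48  53  57  69  88 111 140 151 137 109  88  82  80  82  82  78]
136 [197 194 189 188 198 187 150 129 128 126 128 128 124 124 119 109  83  55
  46  48  52  52  55  69  85 112 142 151 135 107  86  79  81  83  81  79]
144 [188 192 192 195 202 190 154 131 127 127 130 127 124 123 115  97  71  52
  48  47  51  54  64  82  90 115 141 149 135 106  87  83  82  82  82  81]
152 [178 181 180 187 203 197 160 133 125 125 127 127 125 123 116 100  76  56
  46  45  50  51  62  81  93 116 140 143 128 101  86  79  82  81  80  81]
160 [166
[... 1569 characters left out ...]
  0 47 46 43 41 41 38 27 28 28 27  6 73 75  9  9 10]
128 [-1 -1 47 45 44 41 40 36 27 27 29 28  8 74 74  8  9  9]
140 [ 1  0 46 46 44 41 39 38 27 27 27 29 11 75 75  9  9  9]
152 [ 0  0 46 46 43 42 40 39 26 27 27 27 17 75 74  9  8  8]
164 [  0   0  46  47  43  43  40  37 154 155 154  28  20  74  75   7   8   8]
176 [  1   0  46  48  45  43  39 177 181 180 180 177  26  75  74   7   7   9]
188 [  0  -2  46  47  44  42  39 201 202 202 202 200 182  74  73   8   8   8]
200 [ -1   0  47  45  44  43  42 219 219 218 219 219 182  75  75   9   9   9]
212 [  1   1   0  47  45   0 218 232 233 232 234 232 229  75  74   8   7   9]
224 [ -1   1   0   0 225 227 227 235 237 236 235 236 236 228 227   9   9   8]
```

Run:
```python
from h import *
p,d,K,E=load('pics/wrist_11.npz'); g=cv2.cvtColor(p,cv2.COLOR_BGR2GRAY).astype(int); W=world(d,K,E)
for z,pt in [(.075,(262.9,136)),(.075,(262.9,120)),(.075,(262.7,160)),(.036,(254.3,136)),(.036,(254,155)),(.047,(243.8,136)),(.047,(244.2,160)),(.142,(257.3,159)),(.142,(257.3,157))]: print(z,pt,ray(pt,z,K,E).round(4))
for r in range(154,186,2):
    w=W[r,246:264]; m=(w[:,2]>.13)&(w[:,2]<.24); c=w[m]
    if m.any(): print(r,246+np.where(m)[0][[0,-1]],c.mean(0).round(4),(np.ptp(c[:,0])).round(4))
```

```text
0.075 (262.9, 136) [0.506  0.0552 0.075 ]
0.075 (262.9, 120) [0.5061 0.0686 0.075 ]
0.075 (262.7, 160) [0.5057 0.0342 0.075 ]
0.036 (254.3, 136) [0.4982 0.0483 0.036 ]
0.036 (254, 155) [0.4977 0.0296 0.036 ]
0.047 (243.8, 136) [0.4886 0.0503 0.047 ]
0.047 (244.2, 160) [0.4884 0.0274 0.047 ]
0.142 (257.3, 159) [0.5013 0.0517 0.142 ]
0.142 (257.3, 157) [0.5013 0.0531 0.142 ]
160 [254 258] [0.5004 0.0515 0.1437] 0.0027
162 [253 259] [0.5004 0.0514 0.1487] 0.0039
164 [253 259] [0.5004 0.0515 0.1541] 0.0038
166 [253 259] [0.5005 0.0516 0.1593] 0.0037
168 [252 259] [0.5002 0.0513 0.1632] 0.0044
170 [252 260] [0.5005 0.0513 0.1674] 0.0049
172 [252 260] [0.5005 0.0512 0.1714] 0.0048
174 [252 260] [0.5005 0.0512 0.1756] 0.0047
176 [252 260] [0.5006 0.0513 0.1799] 0.0046
178 [252 260] [0.5006 0.0514 0.184 ] 0.0045
180 [250 262] [0.5006 0.0509 0.1862] 0.0067
182 [250 262] [0.5006 0.0506 0.1888] 0.0067
184 [251 262] [0.5009 0.0503 0.1916] 0.0062
```

Request:
{"fn": "step_arm", "kwargs": {
  "motion": [
    [[0.0,0.0012,-0.003],[0,0.1,0.1],1],
    [[0.02,0.0012,-0.003],[0,0.1,0.1],1],
    [[0.04,0.0012,-0.003],[0,0.1,0.1],1],
    [[0.055,0.0012,-0.003],[0,0.1,0.1],1],
    [[0.07,0.0012,-0.003],[0,0.1,0.1],1],
    [[0.08,0.0012,-0.003],[0,0.1,0.1],1],
    [[0.087,0.0012,-0.003],[0,0.1,0.1],1],
    [[0.087,0.0012,-0.003],[0,0.1,0.1],1]
  ]
}}

```text
t: 15.45
ee_pos: [0.501, 0.0271, 0.1559]
ee_rot: [[-0.001, 1.0, -0.009], [0.0, -0.009, -1.0], [-1.0, -0.001, -0.0]]
contact_force: [-0.4, 0.4, 0.2]
finger_gap: 0.103
```

```bash
python3 snap.py wrist_12 scene_12;python3 -c "
from h import *
to((.5013,.0272,.156),Rdown(-.5))
b=cv2.imread('pics/wrist_12.png')[20:300,180:340]; b=cv2.resize(b,(343,600),interpolation=2)
c=cv2.imread('pics/scene_12.png')[160:250,195:260]; c=cv2.resize(c,(433,600),interpolation=2)
cv2.imwrite('pics/c12.png',np.hstack([b,c]))"
```

```text
15.55 [0.5013 0.0271 0.1564] [ 0.7 -0.3 -1.2] 0.10330900259612871
shift [ 0.0004  0.     -0.0001] turn [-0. -0.  0.] dist 0.0
```

View pics/c12.png

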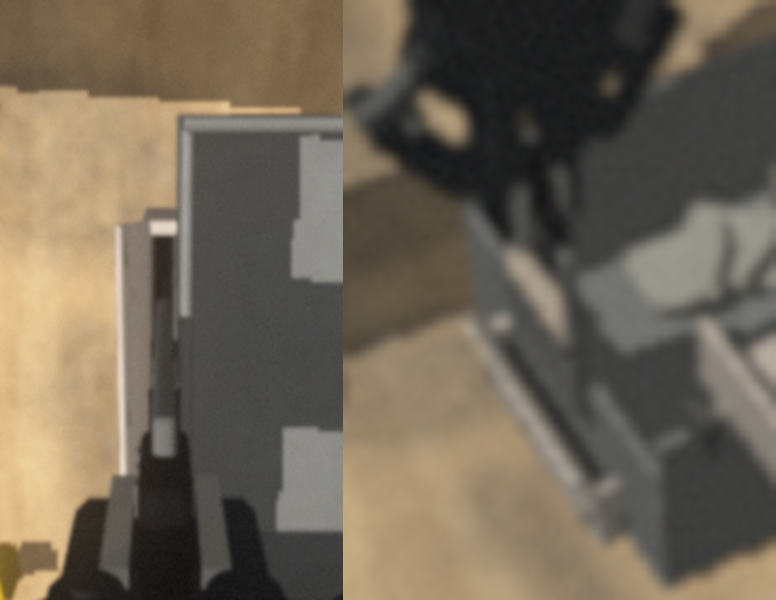

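Request:
{"fn": "step_arm", "kwargs": {
  "motion": [
    [[0.006,0,0],[0,0,0],1],
    [[0.012,0,0],[0,0,0],1],
    [[0.018,0,0],[0,0,0],1],
    [[0.022,0,0],[0,0,0],1],
    [[0.022,0,0],[0,0,0],1]
  ]
}}

```text
t: 16.18
ee_pos: [0.5011, 0.0271, 0.1341]
ee_rot: [[-0.001, 1.0, -0.009], [0.0, -0.009, -1.0], [-1.0, -0.001, -0.0]]
contact_force: [-0.0, -0.3, -0.4]
finger_gap: 0.106
```

```bash
python3 snap.py wrist_13;python3 -c "
from h import *
p,d,K,E=load('pics/wrist_13.npz');W=world(d,K,E)
cv2.imwrite('pics/c13.png',cv2.resize(p[60:260,200:320],None,fx=3,fy=3,interpolation=2))"
```

```text
16.225 [0.5012 0.027  0.1343] [-0.1  0.2 -0.5] 0.11042035639763932
```

View pics/c13.png

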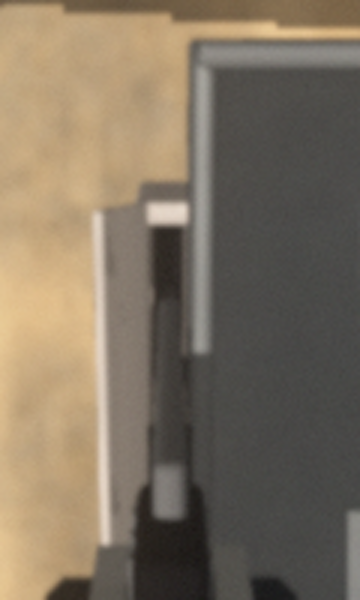

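Request:
{"fn": "step_arm", "kwargs": {
  "motion": [
    [[0.002,0,0],[0,0,0],1],
    [[0.004,0,0],[0,0,0],1],
    [[0.006,0,0],[0,0,0],1],
    [[0.008,0,0],[0,0,0],1],
    [[0.008,0,0],[0,0,0],1]
  ]
}}

```text
t: 16.85
ee_pos: [0.5013, 0.027, 0.1263]
ee_rot: [[-0.0, 1.0, -0.009], [0.0, -0.009, -1.0], [-1.0, -0.0, -0.0]]
contact_force: [0.2, 0.0, 4.4]
finger_gap: 0.107
```

```bash
python3 -c "
from bench import robot
s=robot.read_state(); print(s['ee_pos'],s['contact_force'])"
```

```text
[0.50130249 0.02703136 0.12630733] [0.17312019 0.04227736 4.35008825]
```

Request:
{"fn": "step_arm", "kwargs": {
  "motion": [
    [[0.0015,0,0],[0,0,0],1],
    [[0.003,0,0],[0,0,0],1],
    [[0.0045,0,0],[0,0,0],1],
    [[0.0055,0,0],[0,0,0],1],
    [[0.0055,0,0],[0,0,0],1]
  ]
}}

```text
t: 17.48
ee_pos: [0.5017, 0.0271, 0.1217]
ee_rot: [[0.001, 1.0, -0.009], [0.0, -0.009, -1.0], [-1.0, 0.001, -0.0]]
contact_force: [-4.3, 0.1, 24.2]
finger_gap: 0.105
```

Request:
{"fn": "step_arm", "kwargs": {
  "motion": [
    [[0,0,0],[0,0,0],1],
    [[0,0,0],[0,0,0],1]
  ]
}}

```text
t: 17.73
ee_pos: [0.5015, 0.0271, 0.1218]
ee_rot: [[0.001, 1.0, -0.009], [0.0, -0.009, -1.0], [-1.0, 0.001, -0.0]]
contact_force: [-1.7, 0.9, 9.1]
finger_gap: 0.106
```

```bash
python3 snap.py wrist_14 scene_14 top_14;python3 -c "
from h import *
p,d,K,E=load('pics/wrist_14.npz');W=world(d,K,E)
for r in range(120,250,6): print(r,(W[r,245:268:2,2]*1000).astype(int))
a=cv2.resize(p[60:260,200:320],(360,600),interpolation=2)
c=cv2.imread('pics/scene_14.png')[150:280,190:285]; c=cv2.resize(c,(438,600),interpolation=2)
cv2.imwrite('pics/c14.png',np.hstack([a,c]))"
```

```text
17.875 [0.5015 0.0271 0.1219] [-2.1  0.8  9.7] 0.1044480830586368
120 [ 0 -1  0  0  0  0  1  1  1 59 74 74]
126 [17 16 17 17 16 16 16 16 15 60 74 74]
132 [37 36 36 35 36 35 35 34 35 62 74 73]
138 [38 37 36 35 35 35 36 35 35 63 74 75]
144 [38 37  8 18 19 20 20 19  5 65 74 74]
150 [38 36  8 20 19 20 19 20  7 65 73 74]
156 [38 37  8 18 20 19 18 20  8 66 73 75]
162 [38 37  8 20 28 29 27 23  8 67 75 74]
168 [39 38  8 19 41 43 41 41  7 69 74 74]
174 [38 36  8 20 54 56 55 54  6 69 75 74]
180 [37 36  7 59 67 68 67 67 61 71 74 73]
186 [39 37  7 61 76 76 79 76 59 72 74 74]
192 [37 38  6 84 86 87 87 86 70 71 75 76]
198 [37 36  9 92 95 96 95 95 92 73 75 74]
204 [ 37  37  95 100 103 103 103 102 101  97  74  74]
210 [ 38  36  96 109 109 109 110 109 109  98  74  75]
216 [ 39  37  96 114 115 116 114 114 115  97  74  74]
222 [ 39 103 103 115 116 116 116 116 115 245 104  73]
228 [106 110 110 114 116 115 116 116 115 111 109 108]
234 [114 116 117 118 116 115 116 116 117 117 114 115]
240 [119 121 123 120 122 122 121 122 122 122 122 120]
246 [126 126 126 127 127 126 127 126 127 127 126 125]
```

View pics/c14.png

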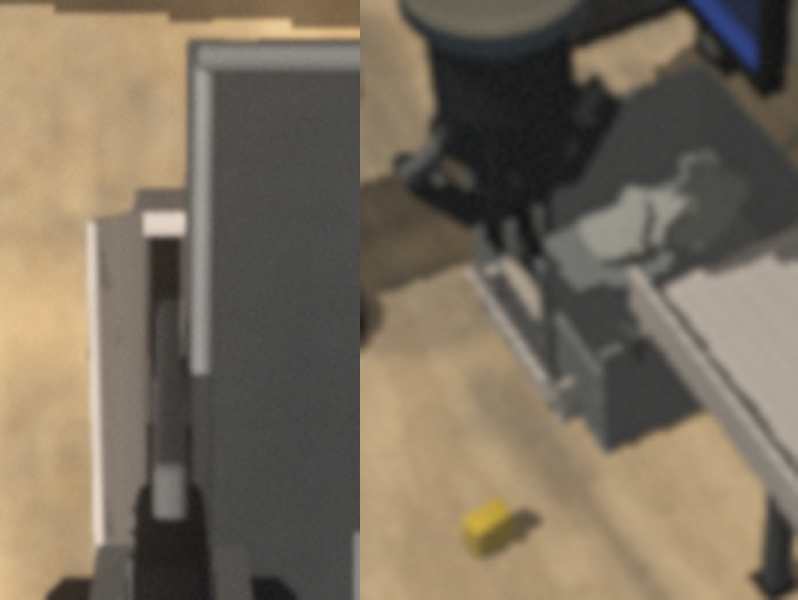

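View pics/top_14.png

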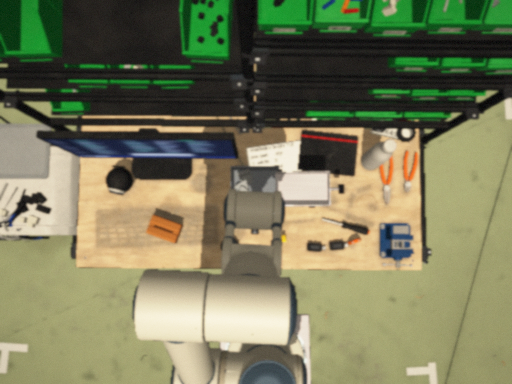

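Request:
{"fn": "step_arm", "kwargs": {
  "motion": [
    [[0.001,0,0],[0,0,0],1],
    [[0.001,0,0],[0,0,0],1],
    [[0.001,0,0],[0,0,0],1],
    [[0.001,0,0],[0,0,0],1]
  ]
}}

```text
t: 18.38
ee_pos: [0.5018, 0.0271, 0.1217]
ee_rot: [[0.002, 1.0, -0.009], [-0.0, -0.009, -1.0], [-1.0, 0.002, 0.0]]
contact_force: [-5.3, -0.3, 25.5]
finger_gap: 0.105
```

```bash
python3 snap.py wrist_15 scene_15;python3 -c "
from h import *
from bench import robot
p,d,K,E=load('pics/wrist_15.npz');W=world(d,K,E)
print('seat z',np.median(W[146:157,252:260,2]), 'plate x', np.median(W[170:178,253:258,0]))
print(robot.read_state()['contact_force'])
cv2.imwrite('pics/c15.png',cv2.resize(cv2.imread('pics/scene_15.png')[130:385,120:400],None,fx=2.3,fy=2.3))"
```

```text
18.475 [0.5018 0.0271 0.1217] [-4.5  0.6 25.1] 0.10774143685089302
seat z 0.019721900356355793 plate x 0.5020927809356849
[-4.48499939  0.62202101 25.12270998]
```

View pics/c15.png

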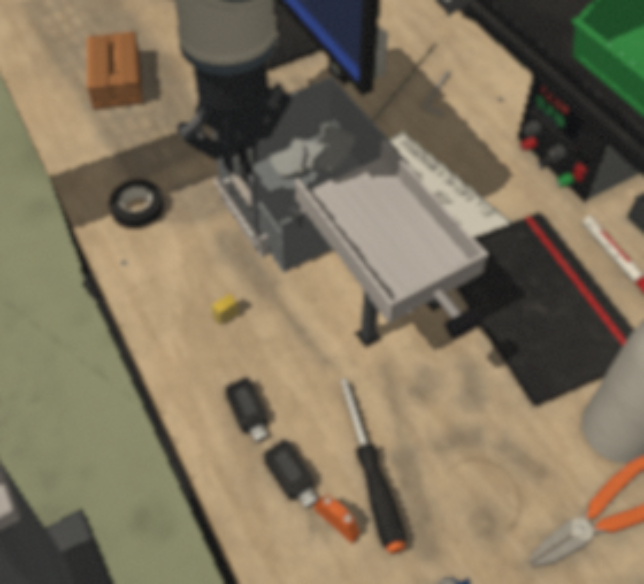

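Seat reads 20 mm (fully down), push is 25 N, the tray is empty and level, and the other items look undisturbed. Handing in.

```bash
python3 -c "
from bench import robot
print(robot.job_done()); print(robot.read_state()['contact_force'],robot.read_state()['t'])"
```

```text
the job is handed in; nothing more can be done
None
the job is handed in; nothing more can be done
```

I carried out both parts in the order asked and handed the job in at about 18.5 s.

- **Tray:** I lifted it by the T-handle to about 1.1 rad. All four terminal blocks slid into the bin, which the wrist picture of the bin confirmed. I then lowered the tray back to level before letting go of the handle.
- **Label holder:** I took it from the stand and pushed it down behind the lip until the seat reached its stop. I left it gripped at 60 N and pushed down with about 25 N.

**Last checks:**
- The seat surface read 19.7 mm above the bench, against about 28 mm before, which is the full 8 mm of travel. Above about 8 N the force rose sharply with no further travel.
- The holder was upright between the lip and the wall.
- The tray was empty and level, and the other items on the bench looked undisturbed.
- A small sideways force of about 4.5 N remained. The push dropped to about 9 N for a moment when I re-sent the pose, and I restored it before handing in.
- No check failed.

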